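# Lock the snap lid by tracing its rim

### The arm

A 6-joint arm with a two-finger parallel gripper is mounted at the origin on a cart in front of the work surface, level with it; the furniture and walls round the work are solid. World frame = base frame: x ahead of the robot, y to its left, z up, the work surface at z = 0. Lengths are in m, angles in rad, forces in N, time in s.
With the tool pointing down it reaches from about 0.375 to 0.75 m from the base axis. Payload 9 kg.
Tool frame: the origin (TCP) lies where the fingers leave the gripper's body, on its centre line; the fingertips stand 73 mm ahead of it and the grasp point (between the pads) lies 54 mm ahead of it; x points along the fingers, y is the direction in which the jaws open and shut, and the axes are right-handed (so a half turn about x gives the same grasp; the last joint's range is limited). The gripper opens to 85 mm and grips with 20 to 120 N. Pads are 22 mm wide; open, the fingers measure 114 mm over their backs; the gripper's body (76 mm by 85 mm) begins 54 mm behind the grasp point. The pads swing forward as they close: fully open they stand 13 mm farther back than shut.
Start: joints at [1.121, 0.104, 0.097, 1.564, 0, 1.353], TCP at [0.138, 0.584, 0.304] pointing down, gripper open.
Joint ranges: [-2.99, 2.99], [-0.84, 1.86], [-1.1, 1.16], [-1.84, 2.11], [-1.51, 1.56], [-3.14, 3.14]. Speed limits (rad/s): [2.22, 2.22, 2.57, 3.14, 3.14, 3.14].

### API

Orientations are given as a 3x3 rotation matrix whose columns are the frame's x, y, z axes.
In Python, from cell import robot gives the robot as it stands.
- The arm moves only by the tool move_arm, never from a script. Its argument "commands" is one flat list of numbers, 7 for each row, row after row: the shift along the tool's x, y, z in mm, then the turn, a rotation vector about the tool's x, y, z in degrees, then the closure in counts, from 0 (fully open) to 255 (shut). A call has 1 to 12 rows; each row is the pose to reach, as a shift and turn from the pose commanded when the call began, along the tool's axes at that moment; what a row does not reach only later rows make up. A row lasts 1/10 s, in which the tool goes at most 50 mm and 8.59 degrees, less where a joint would pass 70% of its speed; a pose out of reach is approached as far as the arm can. A call with a gripper value outside its range is refused whole. The fingers move at their own pace and stop on an object; the grip force is fixed at half the most. Time passes only in rows, so rows that repeat a pose let the fingers close. It gives the time, the measured TCP pose, the force and the opening at its end, in the units of the state.
- robot.sense(): the state, without advancing time (a new reading comes with each control period).
- robot.grab_frame(name): name is "scene" or "side" or "wrist"; returns a dict with "img" (420x560x3 uint8, red, green, blue), "fov_y" (degrees; the focal length in pixels is half the picture's height over the tangent of half this angle, whatever the lens; pixels are square), "cx", "cy" (the principal point, pixels), "R" (3x3) and "t" (3): a world point X has camera coordinates R X + t. Camera axes: x right, y down, z forward; pixel columns grow to the right and rows downward; lengths in m; the calibration is good to about 2 mm. A picture is of the moment at which its call begins. There is no depth.
- robot.hand_in(): hands the job in, once; it reports no verdict.
The state is a dict: "t": time; "q": joint angles; "joint_velocities": joint speeds; "joint_efforts": joint torques, N m; "tool_pos": TCP position; "ee_rot": TCP orientation; "wrist_force": force on the tool from outside, world axes, zero at the start; "moment": the same for the moment, N m; "opening": finger opening in m.
Only numpy, scipy, OpenCV 4.12 (cv2) and the standard library are available. Lean on these libraries where they do the work, as an engineer would, in place of code of your own. Each camera call takes 0.05 s, during which the arm holds its last target. There are 200 camera calls.

### The job

The six locking tabs round the rim of the pail's snap lid are standing up. Run your closed fingertips once round the rim, starting on the yellow tab and going clockwise as seen from above, gently pressing each tab in turn fully home. Do not lift, tip or shove the pail, do not press hard, and leave the other things on the table alone.

Things in the scene. Friction and masses are not known exactly. Their poses are not given: they have to be found in the camera images.
- pail: round white plastic pail with a grey snap lid, 95 mm high to the lid's rim, 148 mm across the rim, about 2.2 kg (full), standing loose on the bare table (z = 0). Origin: centre of its underside; z up; its x axis points at the yellow tab. Six locking tabs (1 yellow, 5 blue) stand in the rim at 60 degree steps on a circle of 65 mm radius. A folded-down wire handle hangs outside, below the rim
- lid_center (a point): centre of the lid at the height of the rim's flat top (95 mm above the table). The rim is a flat ring from 54 to 74 mm out from here; the lid inside it lies 2 to 5 mm lower. The pail may turn or slide a little under a dragging fingertip
- tab1_top (a point): middle of the top of tab 1: the yellow tab, where the round begins. A smooth bar 12 mm wide, about 45 mm along the rim, with ends sloping down to the rim, so a fingertip sliding along the rim also rides it down. The point is 7.5 mm above the rim when fully up, 1.5 mm when fully home; its x axis points outward from the pail
- tab1 (a joint): how far tab 1 is pressed, m: 0 fully up, 0.006 fully home (hard stop). Goes straight down against about 1.5 N of friction and stays where it is left
- tab2_top (a point): middle of the top of tab 2: blue tab, second in clockwise order seen from above. A smooth bar 12 mm wide, about 45 mm along the rim, with ends sloping down to the rim, so a fingertip sliding along the rim also rides it down. The point is 7.5 mm above the rim when fully up, 1.5 mm when fully home; its x axis points outward from the pail
- tab2 (a joint): how far tab 2 is pressed, m: 0 fully up, 0.006 fully home (hard stop). Goes straight down against about 1.5 N of friction and stays where it is left
- tab3_top (a point): middle of the top of tab 3: blue tab, third in clockwise order seen from above. A smooth bar 12 mm wide, about 45 mm along the rim, with ends sloping down to the rim, so a fingertip sliding along the rim also rides it down. The point is 7.5 mm above the rim when fully up, 1.5 mm when fully home; its x axis points outward from the pail
- tab3 (a joint): how far tab 3 is pressed, m: 0 fully up, 0.006 fully home (hard stop). Goes straight down against about 1.5 N of friction and stays where it is left
- tab4_top (a point): middle of the top of tab 4: blue tab, fourth in clockwise order seen from above. A smooth bar 12 mm wide, about 45 mm along the rim, with ends sloping down to the rim, so a fingertip sliding along the rim also rides it down. The point is 7.5 mm above the rim when fully up, 1.5 mm when fully home; its x axis points outward from the pail
- tab4 (a joint): how far tab 4 is pressed, m: 0 fully up, 0.006 fully home (hard stop). Goes straight down against about 1.5 N of friction and stays where it is left
- tab5_top (a point): middle of the top of tab 5: blue tab, fifth in clockwise order seen from above. A smooth bar 12 mm wide, about 45 mm along the rim, with ends sloping down to the rim, so a fingertip sliding along the rim also rides it down. The point is 7.5 mm above the rim when fully up, 1.5 mm when fully home; its x axis points outward from the pail
- tab5 (a joint): how far tab 5 is pressed, m: 0 fully up, 0.006 fully home (hard stop). Goes straight down against about 1.5 N of friction and stays where it is left
- tab6_top (a point): middle of the top of tab 6: blue tab, sixth in clockwise order seen from above (the last). A smooth bar 12 mm wide, about 45 mm along the rim, with ends sloping down to the rim, so a fingertip sliding along the rim also rides it down. The point is 7.5 mm above the rim when fully up, 1.5 mm when fully home; its x axis points outward from the pail
- tab6 (a joint): how far tab 6 is pressed, m: 0 fully up, 0.006 fully home (hard stop). Goes straight down against about 1.5 N of friction and stays where it is left
- salve_tin: round aluminium salve tin, 59 mm wide, 28 high; loose bystander on the thin (6.5 mm) plywood sheet. Origin: centre of its underside
- marker: black and white marker pen lying along its y axis, 15 x 132 x 14 mm; loose bystander on the thin (6.5 mm) plywood sheet. Origin: centre of its underside
- rubber_bung: red-brown rubber bung, 31 mm wide, 26 high; loose bystander on the thin (6.5 mm) plywood sheet. Origin: centre of its underside
- tape_roll: roll of blue masking tape lying flat, 106 mm wide, 36 high; loose bystander on the thin (6.5 mm) plywood sheet. Origin: centre of its underside

How it is judged:
On the way, in this order (a step that is already met when the one before it is completed fails the run):
1. tab 1 (yellow) is pressed home (value of joint tab1 above 0.0045 m), for 0.05 s.
2. tab 2 (second, blue) is pressed home (value of joint tab2 above 0.0045 m), for 0.05 s.
3. tab 3 (third, blue) is pressed home (value of joint tab3 above 0.0045 m), for 0.05 s.
4. tab 4 (fourth, blue) is pressed home (value of joint tab4 above 0.0045 m), for 0.05 s.
5. tab 5 (fifth, blue) is pressed home (value of joint tab5 above 0.0045 m), for 0.05 s.
6. tab 6 (sixth, blue) is pressed home (value of joint tab6 above 0.0045 m), for 0.05 s.
At the end, for the whole second after the job is handed in: all six tabs are pressed at least 4.5 of their 6 mm, the pail stands upright (within 0.05 rad) and at rest on the table within 30 mm of where it was, and the loose bystanders are within 20 mm of where they were (value of joint each of tab1, tab2, tab3, tab4, tab5, tab6 above 0.0045 m and angle between pail's own z axis and vertical below 0.05 rad and height (world z) of pail below 0.004 m and distance of pail from where it was at the start of the episode below 0.03 m and linear speed of pail below 0.02 m/s and distance of each of salve_tin, marker, rubber_bung, tape_roll from where it was at the start of the episode below 0.02 m); the robot touches nothing.
It fails at once if the pail is lifted off the table (by 8 mm or more) (height (world z) of pail above 0.008 m).
It fails at once if the pail is tipped by more than 0.15 rad (angle between pail's own z axis and vertical above 0.15 rad).
It fails at once if the pail is shoved more than 30 mm (distance of pail from where it was at the start of the episode above 0.03 m).
It fails at once if the fingers press on the pail with more than 35 N (contact force between the fingers and pail above 35 N).
It fails at once if one of the loose bystanders (tin, marker, bung, tape roll) is moved more than 20 mm (distance of any of salve_tin, marker, rubber_bung, tape_roll from where it was at the start of the episode above 0.02 m).
It also fails if it takes over 70 s, if anything falls off the work surface, if the arm or the gripper's body presses on something with over 40 N, if the wrist force passes 120 N, or if a joint passes its speed limit or range.

## Working session

There is one attempt and no reset: what is moved stays moved. The work goes in short steps, Python scripts to look and compute and a tool call to move; the robot and the scene stay as the last step left them, time stands still between calls to the robot, and variables do not carry over. Pictures are saved under pics/ and viewed, about 8 in all and at most 12, crops included, and the job is handed in when it is done.

Besides the shell and the picture viewer there is one more tool, called after "Call:" in YAML: its name, and indented under it one key for each argument. move_arm: Moves the arm, as the interface text tells. Its arguments: {"type":"object","properties":{"commands":{"type":"array"}},"required":["commands"]}

```bash
mkdir -p pics; ls
python3 - <<'E'
from cell import robot
import cv2,numpy as np
s=robot.sense(); print({k:np.round(v,3).tolist() for k,v in s.items()})
for n in("scene","side","wrist"):
    f=robot.grab_frame(n); cv2.imwrite(f"pics/{n}0.png",f["img"][:,:,::-1]); print(n,f["fov_y"],f["cx"],f["cy"],np.round(f["R"],3).tolist(),np.round(f["t"],3).tolist())
a=[cv2.imread(f"pics/{n}0.png") for n in("scene","side")]
cv2.imwrite("pics/both.png",cv2.resize(np.vstack(a),(400,600)))
E
```

```text
pics
{'t': 0.0, 'q': [1.121, 0.105, 0.096, 1.564, -0.0, 1.353], 'joint_velocities': [-0.002, -0.001, -0.002, -0.001, 0.001, -0.001], 'joint_efforts': [-0.0, -55.693, 50.365, 0.017, -0.0, 0.0], 'tool_pos': [0.138, 0.584, 0.303], 'ee_rot': [[-0.001, 0.23, 0.973], [-0.001, 0.973, -0.23], [-1.0, -0.001, -0.0]], 'wrist_force': [0.19, 0.112, 0.39], 'moment': [-0.059, 0.006, 0.007], 'opening': 0.085}
scene 43.5727021861584 271.4889117615792 211.56941073212857 [[-0.318, 0.948, 0.008], [0.825, 0.28, -0.491], [-0.468, -0.149, -0.871]] [0.141, -0.462, 1.352]
side 42.30670990518016 277.3460909674303 214.8032066088906 [[0.82, 0.572, 0.005], [0.403, -0.57, -0.716], [-0.407, 0.589, -0.698]] [-0.536, -0.129, 1.435]
wrist 62.35740122984111 278.1695087074007 209.7604430401909 [[0.23, 0.973, -0.002], [0.935, -0.22, 0.279], [0.271, -0.066, -0.96]] [-0.598, -0.035, 0.378]
```

View pics/scene0.png

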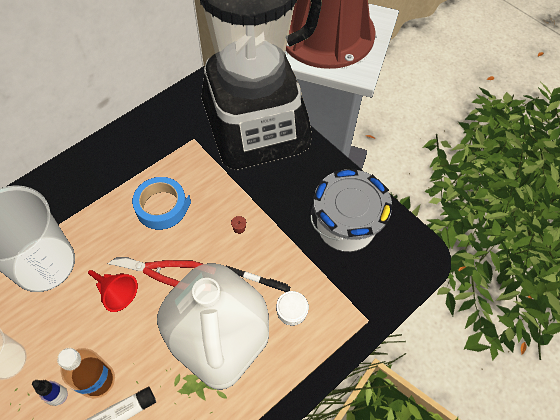

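View pics/side0.png

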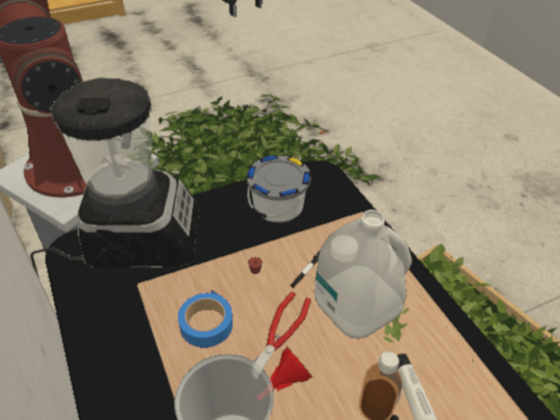

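The scene view shows the pail with its lid at about (350,203) and the yellow tab at (385,213). The blender stands beside it, up and to the left at (260,120). In the side view the pail is at (278,180) and the yellow tab at (295,162). Next I'll measure the tabs in both views.

```bash
cat > h.py <<'E'
from cell import robot
import cv2,numpy as np
from scipy.optimize import least_squares
def ray(f,px,z):
    h=f["img"].shape[0]; fl=h/2/np.tan(np.radians(f["fov_y"])/2)
    px=np.atleast_2d(px).astype(float); R=np.array(f["R"]);C=-R.T@np.array(f["t"])
    d=np.c_[(px[:,0]-f["cx"])/fl,(px[:,1]-f["cy"])/fl,np.ones(len(px))]@R
    return (C+d*((z-C[2])/d[:,2])[:,None])[:,:2]
def blobs(f,box,minA=15):
    x0,y0,x1,y1=box; hsv=cv2.cvtColor(f["img"],cv2.COLOR_RGB2HSV); out={}
    for c,lo,hi in(("b",(100,130,50),(125,255,255)),("y",(20,130,90),(35,255,255))):
        m=np.zeros(hsv.shape[:2],np.uint8); m[y0:y1,x0:x1]=cv2.inRange(hsv,lo,hi)[y0:y1,x0:x1]
        n,_,st,ce=cv2.connectedComponentsWithStats(m)
        out[c]=[(ce[i],st[i,4]) for i in range(1,n) if st[i,4]>=minA]
    return out
def pail(f,box,z=.1005):
    b=blobs(f,box); Y=ray(f,b["y"][0][0],z); B=ray(f,[p for p,_ in b["b"]],z); P=np.r_[Y,B]
    g=least_squares(lambda v:np.hypot(*(P-v).T)-.065,P.mean(0)).x
    a=np.arctan2(*(P-g).T[::-1]); yaw0=a[0]; dev=(a-yaw0+np.pi/6)%(np.pi/3)-np.pi/6
    return dict(c=g,yaw=np.degrees(yaw0+dev.mean()),yaw_y=np.degrees(yaw0),r=np.hypot(*(P-g).T)*1e3,dev=np.degrees(dev),area=[int(b["y"][0][1])]+[int(x) for _,x in b["b"]])
E
python3 - <<'E'
from h import *
np.set_printoptions(precision=4,suppress=True)
for n,box in(("scene",(300,155,405,260)),("side",(235,145,325,225))):
    f=robot.grab_frame(n); print(n,pail(f,box))
f=robot.grab_frame("scene"); print("blender corners",ray(f,[(310,150),(225,168),(205,120)],0)); print("tin, marker end",ray(f,[(293,308),(288,288)],.03))
E
```

```text
scene {'c': array([0.5316, 0.1887]), 'yaw': np.float64(86.04638500463028), 'yaw_y': np.float64(85.95041219014477), 'r': array([63.9008, 63.9732, 63.9467, 63.9497, 63.9045, 64.0411]), 'dev': array([ 0.    ,  0.3314, -0.4112,  0.4097,  0.5595, -0.3137]), 'area': [98, 99, 99, 98, 104, 98]}
side {'c': array([0.5265, 0.1845]), 'yaw': np.float64(85.95158339001546), 'yaw_y': np.float64(86.2316771630518), 'r': array([64.9854, 65.3372, 64.5518, 64.6067, 65.0458, 65.2944]), 'dev': array([ 0.    , -0.4615,  0.9748, -1.4568,  0.6401, -1.3773]), 'area': [58, 46, 48, 42, 49, 46]}
blender corners [[ 0.3713  0.0657]
 [ 0.4773 -0.0958]
 [ 0.368  -0.1869]]
tin, marker end [[0.7427 0.1409]
 [0.7087 0.1205]]
```

View pics/wrist0.png

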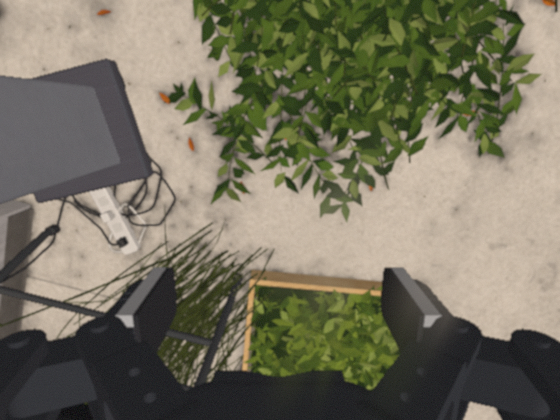

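The wrist view shows only the garden beyond the table, with the open fingers at the bottom corners. The pail is at about (0.529, 0.187), and its yellow tab points along about +86°. I'll close the fingers and move to a pose where the wrist camera sees the pail.

Call:
move_arm:
  commands: [0,-6,11,0,0,0,255,0,-18,33,0,0,0,255,0,-32,58,0,0,0,255,0,-46,84,0,0,0,255,0,-60,110,0,0,0,255,0,-74,136,0,0,0,255,0,-88,162,0,0,0,255,0,-102,188,0,0,0,255,0,-116,213,0,0,0,255,0,-130,238,0,0,0,255,0,-142,260,0,0,0,255,0,-148,271,0,0,0,255]

```text
t: 1.5
tool_pos: [0.369, 0.3759, 0.3039]
ee_rot: [[0.0, 0.232, 0.973], [-0.0, 0.973, -0.232], [-1.0, -0.0, 0.0]]
wrist_force: [-0.5, 0.3, 0.2]
opening: 0.0001
```

Call:
move_arm:
  commands: [0,-6,11,0,0,0,255,0,-18,33,0,0,0,255,0,-32,58,0,0,0,255,0,-46,84,0,0,0,255,0,-60,110,0,0,0,255,0,-74,136,0,0,0,255,0,-88,162,0,0,0,255,0,-102,188,0,0,0,255,0,-116,213,0,0,0,255,0,-130,238,0,0,0,255,0,-142,260,0,0,0,255,0,-148,271,0,0,0,255]

```text
t: 2.7
tool_pos: [0.5983, 0.1702, 0.3035]
ee_rot: [[-0.0, 0.23, 0.973], [-0.0, 0.973, -0.23], [-1.0, -0.0, -0.0]]
wrist_force: [0.2, -0.4, -0.0]
opening: -0.0004
```

Run:
```python
from h import *
np.set_printoptions(precision=4,suppress=True)
s=robot.sense(); print(s["t"],s["tool_pos"],s["ee_rot"],s["q"],s["opening"],s["wrist_force"])
f=robot.grab_frame("wrist"); cv2.imwrite("pics/w1.png",f["img"][:,:,::-1])
b=blobs(f,(0,0,560,420),200); print([(k,p.round(),a) for k in b for p,a in b[k]])
for z in(.1005,.1025):
  try: print(pail(f,(0,0,560,420),z))
  except Exception as e: print(e)
```

```text
2.7 [0.5983 0.1702 0.3035] [[-0.0003  0.2305  0.9731]
 [-0.      0.9731 -0.2305]
 [-1.     -0.0001 -0.0003]] [ 0.0673  0.1728  0.171   1.5693 -0.      0.2999] -0.0004493026973830238 [ 0.2427 -0.4474 -0.0462]
[('b', array([312.,  17.]), np.int32(862)), ('b', array([225.,  33.]), np.int32(850)), ('b', array([198., 118.]), np.int32(727)), ('b', array([331., 169.]), np.int32(568)), ('b', array([252., 182.]), np.int32(600)), ('b', array([ 11., 264.]), np.int32(1483)), ('y', array([364.,  90.]), np.int32(793)), ('y', array([524., 162.]), np.int32(290)), ('y', array([490., 197.]), np.int32(251)), ('y', array([429., 282.]), np.int32(1846)), ('y', array([489., 267.]), np.int32(235))]
{'c': array([0.5484, 0.1253]), 'yaw': np.float64(102.78235266636402), 'yaw_y': np.float64(98.40786427263508), 'r': array([126.697 , 123.1536,  86.8214,  27.5296,  96.4149,  40.0368,
       198.5004]), 'dev': array([  0.    ,  29.0632,  -2.3194,  22.3299, -29.0226,   4.138 ,
         6.4324]), 'area': [793, 862, 850, 727, 568, 600, 1483]}
{'c': array([0.5485, 0.1253]), 'yaw': np.float64(102.72147254993739), 'yaw_y': np.float64(98.45750345768678), 'r': array([126.2893, 122.7591,  86.5564,  27.5101,  96.1116,  39.9489,
       196.5074]), 'dev': array([  0.    ,  28.9394,  -2.6235,  21.2288, -28.8636,   4.7986,
         6.3682]), 'area': [793, 862, 850, 727, 568, 600, 1483]}
```

View pics/w1.png

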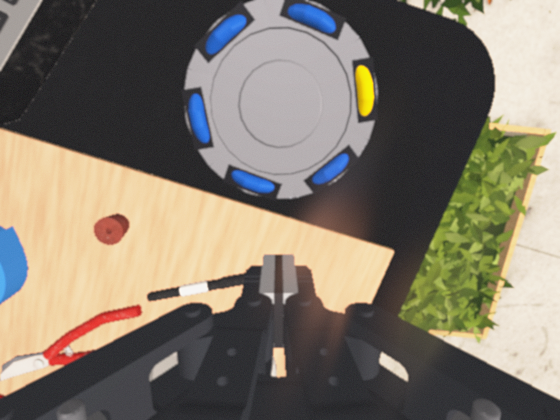

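The wrist view shows the lid centred at about (281,102), with the yellow tab at (364,90). Clockwise from there the blue tabs are at (331,169), (252,182), (198,118), (225,33) and (312,17). The closed fingertip is at about (279,258).

Run:
```python
from h import *
np.set_printoptions(precision=4,suppress=True)
f=robot.grab_frame("wrist")
for z in(.099,.1025): print(pail(f,(170,0,390,205),z))
T=np.array([.5983,.1702,.2305]); R=np.array(f["R"]); fl=210/np.tan(np.radians(f["fov_y"])/2)
ax=np.array([.2305,.9731,0]);az=np.array([.9731,-.2305,0])
for dy in(-.007,.007):
  for dz in(-.011,.011):
    c=R@(T+ax*dy+az*dz)+f["t"]; print(dy,dz,fl*c[0]/c[2]+f["cx"],fl*c[1]/c[2]+f["cy"])
```

```text
{'c': array([0.5258, 0.1878]), 'yaw': np.float64(85.93835409073425), 'yaw_y': np.float64(86.21505496260575), 'r': array([63.3424, 63.4112, 63.3179, 63.3343, 63.3055, 63.3949]), 'dev': array([ 0.    , -0.1894, -0.5546, -0.5597, -0.0635, -0.2929]), 'area': [792, 867, 853, 726, 570, 609]}
{'c': array([0.5259, 0.1878]), 'yaw': np.float64(85.93835408282013), 'yaw_y': np.float64(86.21899729067177), 'r': array([62.5328, 62.6036, 62.5098, 62.5214, 62.4917, 62.5783]), 'dev': array([ 0.    , -0.1927, -0.5619, -0.5676, -0.0641, -0.2975]), 'area': [792, 867, 853, 726, 570, 609]}
-0.007 -0.011 266.05531249606014 250.40515647956605
-0.007 0.011 266.5708021991856 294.9365886098894
0.007 -0.011 297.84466442897286 250.3878313557979
0.007 0.011 297.1302488507838 294.92445464649916
```

The three views agree to about 4 mm, so I'll use centre (0.527, 0.187) and yaw 86°. The next move hovers over the yellow tab.

Call:
move_arm:
  commands: [0,8,-10,0,0,0,255,0,24,-31,0,0,0,255,0,40,-52,0,0,0,255,0,56,-73,0,0,0,255,10,64,-84,0,0,0,255,30,64,-84,0,0,0,255,52,64,-84,0,0,0,255,74,64,-84,0,0,0,255,92,64,-84,0,0,0,255,104,64,-84,0,0,0,255,110,64,-84,0,0,0,255,110,64,-84,0,0,0,255]

```text
t: 4.0
tool_pos: [0.5295, 0.2535, 0.1937]
ee_rot: [[-0.001, 0.229, 0.973], [0.0, 0.973, -0.229], [-1.0, -0.0, -0.001]]
wrist_force: [0.5, -0.1, 0.1]
opening: 0.0002
```

Run:
```python
from h import *
s=robot.sense(); print(s["t"],s["tool_pos"],s["wrist_force"],s["moment"])
f=robot.grab_frame("scene"); a=cv2.resize(f["img"][140:270,290:430,::-1],None,fx=4,fy=4,interpolation=2)
f=robot.grab_frame("wrist"); b=f["img"][:,:,::-1]; 
g=robot.grab_frame("side"); c=cv2.resize(g["img"][90:230,220:350,::-1],None,fx=4,fy=4,interpolation=2)
cv2.imwrite("pics/h.png",cv2.resize(np.hstack([cv2.resize(a,(520,480)),cv2.resize(c,(480,480))]),(800,384)))
```

```text
4.0 [0.52951464 0.25352633 0.19367275] [ 0.46440126 -0.10225325  0.08399125] [-0.03957614 -0.00472615 -0.06629438]
```

View pics/h.png

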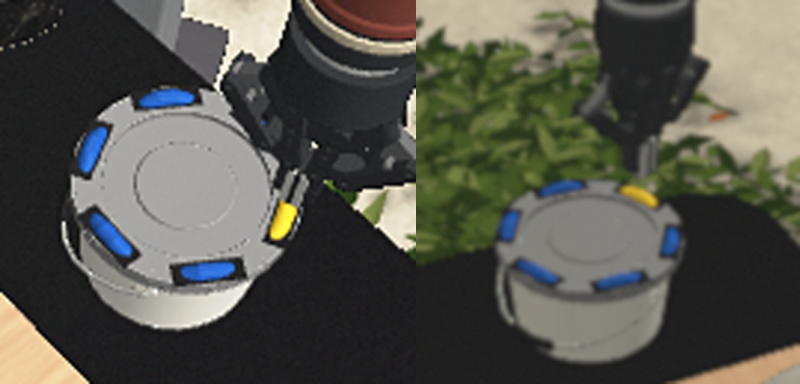

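Both views show the tip right above the yellow tab. I'll descend gently, pressing in small steps and reading the force.

Call:
move_arm:
  commands: [4,0,0,0,0,0,255,8,0,0,0,0,0,255,12,0,0,0,0,0,255,15,0,0,0,0,0,255,17,0,0,0,0,0,255,18,0,0,0,0,0,255,19,0,0,0,0,0,255,20,0,0,0,0,0,255,20,0,0,0,0,0,255,20,0,0,0,0,0,255]

```text
t: 5.15
tool_pos: [0.5303, 0.253, 0.174]
ee_rot: [[0.0, 0.23, 0.973], [0.0, 0.973, -0.23], [-1.0, 0.0, 0.0]]
wrist_force: [-0.4, 0.0, 0.2]
opening: 0.0
```

Call:
move_arm:
  commands: [1,0,0,0,0,0,255,2,0,0,0,0,0,255,2,0,0,0,0,0,255,2,0,0,0,0,0,255]

```text
t: 5.55
tool_pos: [0.5303, 0.253, 0.1719]
ee_rot: [[0.0, 0.23, 0.973], [0.0, 0.973, -0.23], [-1.0, 0.0, 0.0]]
wrist_force: [0.6, 0.7, 0.1]
opening: 0.0001
```

Call:
move_arm:
  commands: [0.5,0,0,0,0,0,255,1,0,0,0,0,0,255,1,0,0,0,0,0,255]

```text
t: 5.85
tool_pos: [0.5304, 0.253, 0.1709]
ee_rot: [[0.0, 0.23, 0.973], [0.0, 0.973, -0.23], [-1.0, 0.0, 0.0]]
wrist_force: [0.1, -0.2, 0.7]
opening: 0.0001
```

Call:
move_arm:
  commands: [0.5,0,0,0,0,0,255,1,0,0,0,0,0,255,1,0,0,0,0,0,255]

```text
t: 6.15
tool_pos: [0.5303, 0.253, 0.1699]
ee_rot: [[0.0, 0.23, 0.973], [0.0, 0.973, -0.23], [-1.0, 0.0, 0.0]]
wrist_force: [0.4, 0.0, 0.1]
opening: -0.0
```

Run:
```python
from h import *
s=robot.sense(); print(s["t"],s["tool_pos"],s["wrist_force"],s["moment"])
f=robot.grab_frame("scene"); a=cv2.resize(f["img"][150:250,330:430,::-1],(400,400),interpolation=2)
g=robot.grab_frame("side"); c=cv2.resize(g["img"][110:210,240:340,::-1],(400,400),interpolation=2)
cv2.imwrite("pics/h2.png",np.hstack([a,c]))
```

```text
6.15 [0.53032954 0.25297823 0.16985154] [0.42972429 0.03517291 0.12547526] [ 0.04772217 -0.10995808 -0.00435046]
```

View pics/h2.png

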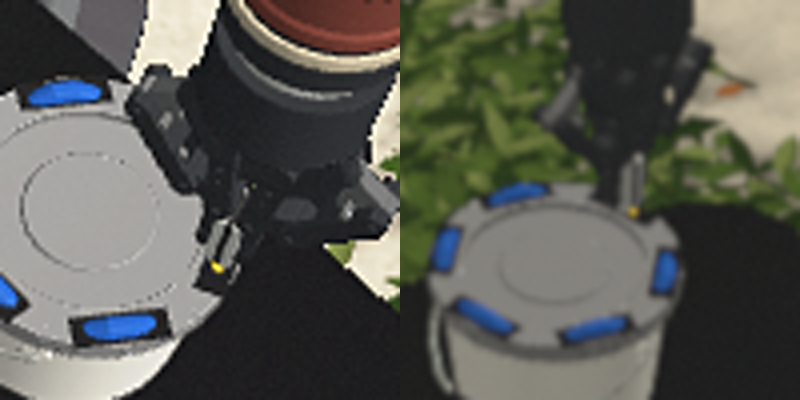

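The scene view (left half) shows the tip on the yellow tab, with only a sliver of yellow left at about (217,267). There is no clear stop force yet, so I'll go down in half-millimetre steps.

Call:
move_arm:
  commands: [0.5,0,0,0,0,0,255,0.5,0,0,0,0,0,255]

```text
t: 6.45
tool_pos: [0.5303, 0.253, 0.1694]
ee_rot: [[0.0, 0.23, 0.973], [0.0, 0.973, -0.23], [-1.0, 0.0, 0.0]]
wrist_force: [1.5, -0.7, 0.7]
opening: -0.0
```

Call:
move_arm:
  commands: [0.5,0,0,0,0,0,255,0.5,0,0,0,0,0,255]

```text
t: 6.65
tool_pos: [0.5303, 0.253, 0.1691]
ee_rot: [[0.0, 0.23, 0.973], [0.0, 0.973, -0.23], [-1.0, 0.0, 0.0]]
wrist_force: [-0.4, 0.0, 2.6]
opening: -0.0001
```

Call:
move_arm:
  commands: [0.3,0,0,0,0,0,255,0.3,0,0,0,0,0,255,0.3,0,0,0,0,0,255]

```text
t: 6.95
tool_pos: [0.5303, 0.253, 0.169]
ee_rot: [[0.0, 0.23, 0.973], [0.0, 0.973, -0.23], [-1.0, 0.0, 0.0]]
wrist_force: [-0.3, -0.1, 5.6]
opening: 0.0002
```

The stop is found: contact at a TCP height of about 0.1692 m, with stiffness of roughly 10 N/mm. Next I'll compute the slide waypoints in tool axes.

Run:
```python
import numpy as np
p=lambda a:65*np.array([np.cos(np.radians(a)),-np.sin(np.radians(a))])
cur=np.array([64.4,-12.2])
for k in range(10):
    a0=9.3-30*k; w=[np.round(p(a0-30*i/11)-cur,0 if 0 else 1) for i in range(1,12)]
    print(k,[tuple(map(float,v)) for v in w]); cur=cur+w[-1]
```

```text
0 [(0.2, 4.8), (0.5, 7.8), (0.6, 10.9), (0.6, 14.0), (0.4, 17.1), (0.1, 20.2), (-0.3, 23.3), (-0.9, 26.3), (-1.7, 29.3), (-2.6, 32.3), (-3.6, 35.2)]
1 [(-1.2, 2.8), (-2.5, 5.7), (-3.9, 8.4), (-5.4, 11.1), (-7.1, 13.7), (-8.9, 16.2), (-10.9, 18.6), (-12.9, 20.9), (-15.0, 23.2), (-17.3, 25.3), (-19.6, 27.3)]
2 [(-2.5, 1.9), (-5.0, 3.7), (-7.6, 5.3), (-10.3, 6.9), (-13.0, 8.3), (-15.9, 9.6), (-18.7, 10.7), (-21.7, 11.7), (-24.6, 12.6), (-27.7, 13.3), (-30.7, 13.8)]
3 [(-3.1, 0.5), (-6.1, 0.8), (-9.2, 0.9), (-12.3, 0.9), (-15.4, 0.7), (-18.5, 0.4), (-21.6, -0.0), (-24.6, -0.6), (-27.6, -1.4), (-30.6, -2.3), (-33.5, -3.3)]
4 [(-2.8, -1.2), (-5.7, -2.5), (-8.4, -3.9), (-11.1, -5.4), (-13.7, -7.1), (-16.2, -8.9), (-18.6, -10.9), (-20.9, -12.9), (-23.2, -15.0), (-25.3, -17.3), (-27.3, -19.6)]
5 [(-1.9, -2.5), (-3.7, -5.0), (-5.3, -7.6), (-6.9, -10.3), (-8.3, -13.0), (-9.6, -15.9), (-10.7, -18.7), (-11.7, -21.7), (-12.6, -24.6), (-13.3, -27.7), (-13.8, -30.7)]
6 [(-0.5, -3.1), (-0.8, -6.1), (-0.9, -9.2), (-0.9, -12.3), (-0.7, -15.4), (-0.4, -18.5), (0.0, -21.6), (0.6, -24.6), (1.4, -27.6), (2.3, -30.6), (3.3, -33.5)]
7 [(1.2, -2.8), (2.5, -5.7), (3.9, -8.4), (5.4, -11.1), (7.1, -13.7), (8.9, -16.2), (10.9, -18.6), (12.9, -20.9), (15.0, -23.2), (17.3, -25.3), (19.6, -27.3)]
8 [(2.5, -1.9), (5.0, -3.7), (7.6, -5.3), (10.3, -6.9), (13.0, -8.3), (15.9, -9.6), (18.7, -10.7), (21.7, -11.7), (24.6, -12.6), (27.7, -13.3), (30.7, -13.8)]
9 [(3.1, -0.5), (6.1, -0.8), (9.2, -0.9), (12.3, -0.9), (15.4, -0.7), (18.5, -0.4), (21.6, 0.0), (24.6, 0.6), (27.6, 1.4), (30.6, 2.3), (33.5, 3.3)]
```

Call:
move_arm:
  commands: [-0.5,0,1.7,0,0,0,255,-0.5,0.2,4.8,0,0,0,255,-0.5,0.5,7.8,0,0,0,255,-0.5,0.6,10.9,0,0,0,255,-0.5,0.6,14,0,0,0,255,-0.5,0.4,17.1,0,0,0,255,-0.5,0.1,20.2,0,0,0,255,-0.5,-0.3,23.3,0,0,0,255,-0.5,-0.9,26.3,0,0,0,255,-0.5,-1.7,29.3,0,0,0,255,-0.5,-2.6,32.3,0,0,0,255,-0.5,-3.6,35.2,0,0,0,255]

```text
t: 8.15
tool_pos: [0.564, 0.2412, 0.1691]
ee_rot: [[0.0, 0.23, 0.973], [0.0, 0.973, -0.23], [-1.0, 0.0, 0.0]]
wrist_force: [0.1, -0.2, 0.4]
opening: 0.0001
```

```bash
cat > look.py <<'E'
from h import *
import sys
np.set_printoptions(precision=4,suppress=True)
s=robot.sense(); print(s["t"],s["tool_pos"],s["wrist_force"])
for n,box in(("scene",(300,155,405,260)),("side",(235,145,325,225))):
    f=robot.grab_frame(n); b=blobs(f,box,8); print(n,[(k,p.round(1).tolist(),int(a)) for k in b for p,a in b[k]])
    if len(sys.argv)>1: cv2.imwrite(f"pics/{sys.argv[1]}_{n}.png",cv2.resize(f["img"][box[1]-25:box[3],box[0]-10:box[2]+10,::-1],(400,420),interpolation=2))
if len(sys.argv)>1: cv2.imwrite(f"pics/{sys.argv[1]}.png",np.hstack([cv2.imread(f"pics/{sys.argv[1]}_{n}.png") for n in("scene","side")]))
E
python3 look.py s0
```

```text
8.15 [0.564  0.2412 0.1691] [ 0.1222 -0.2486  0.37  ]
scene [('b', [345.5, 173.0], 99), ('b', [320.4, 190.1], 98), ('b', [326.8, 219.5], 104), ('b', [359.5, 231.3], 97)]
side [('b', [268.6, 157.8], 46), ('b', [250.9, 171.6], 48), ('b', [305.9, 177.5], 42), ('b', [260.6, 188.8], 49), ('b', [288.2, 192.0], 45), ('y', [295.3, 161.0], 23)]
```

View pics/s0.png

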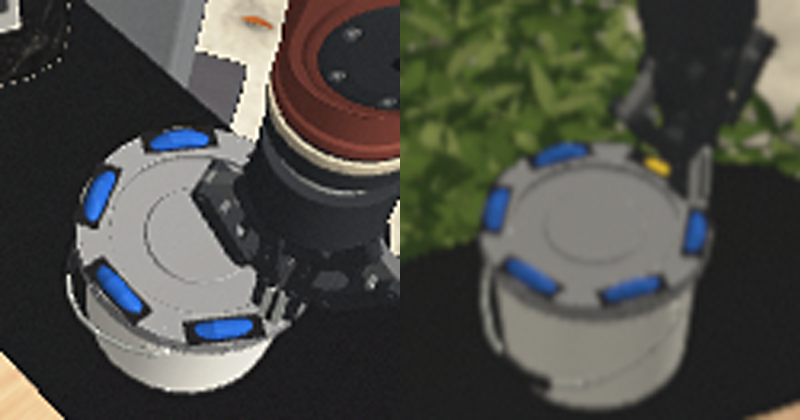

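The tip stands between the yellow tab and tab 2, and the pail hasn't moved: the blue centroids are unchanged. Sliding on over tab 2.

Call:
move_arm:
  commands: [0,-1.2,2.8,0,0,0,255,0,-2.5,5.7,0,0,0,255,0,-3.9,8.4,0,0,0,255,0,-5.4,11.1,0,0,0,255,0,-7.1,13.7,0,0,0,255,0,-8.9,16.2,0,0,0,255,0,-10.9,18.6,0,0,0,255,0,-12.9,20.9,0,0,0,255,0,-15,23.2,0,0,0,255,0,-17.3,25.3,0,0,0,255,0,-19.6,27.3,0,0,0,255,0,-19.6,27.3,0,0,0,255]

```text
t: 9.45
tool_pos: [0.5861, 0.2155, 0.1691]
ee_rot: [[0.0, 0.23, 0.973], [-0.0, 0.973, -0.23], [-1.0, -0.0, 0.0]]
wrist_force: [1.0, -0.7, 1.5]
opening: 0.0001
```

```bash
python3 look.py
```

```text
9.45 [0.5861 0.2155 0.1691] [ 1.0153 -0.6553  1.5405]
scene [('b', [344.6, 173.0], 89), ('b', [320.4, 190.1], 98), ('b', [326.8, 219.5], 104)]
side [('b', [268.6, 157.8], 46), ('b', [250.9, 171.5], 47), ('b', [260.6, 188.8], 49), ('b', [288.2, 192.0], 45)]
```

Call:
move_arm:
  commands: [0,-2.5,1.9,0,0,0,255,0,-5,3.7,0,0,0,255,0,-7.6,5.3,0,0,0,255,0,-10.3,6.9,0,0,0,255,0,-13,8.3,0,0,0,255,0,-15.9,9.6,0,0,0,255,0,-18.7,10.7,0,0,0,255,0,-21.7,11.7,0,0,0,255,0,-24.6,12.6,0,0,0,255,0,-27.7,13.3,0,0,0,255,0,-30.7,13.8,0,0,0,255,0,-30.7,13.8,0,0,0,255]

```text
t: 10.75
tool_pos: [0.5922, 0.1826, 0.1692]
ee_rot: [[0.0, 0.23, 0.973], [0.0, 0.973, -0.23], [-1.0, 0.0, 0.0]]
wrist_force: [-0.2, -0.4, 0.2]
opening: -0.0003
```

```bash
python3 look.py s2
```

```text
10.75 [0.5922 0.1826 0.1692] [-0.2206 -0.4287  0.1817]
scene [('b', [324.2, 184.1], 9), ('b', [380.7, 186.8], 46), ('b', [326.6, 219.4], 103), ('b', [359.5, 231.5], 34), ('y', [385.4, 212.9], 35)]
side [('b', [268.8, 157.8], 47), ('b', [250.9, 171.5], 47), ('b', [260.6, 188.8], 49), ('b', [288.3, 191.9], 44)]
```

View pics/s2.png

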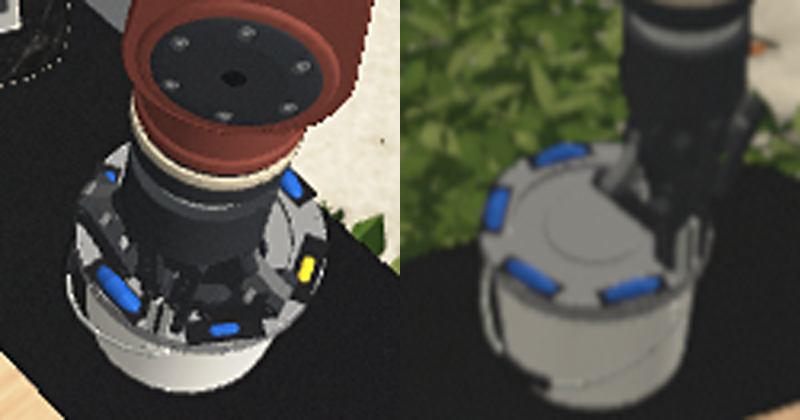

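The scene view shows the visible colour reduced on both pressed tabs: yellow at (385,213) went from 98 to 35 px, and tab 2 at (359,231) from 97 to 34 px. The pail hasn't moved, so I'll continue over tab 3.

Call:
move_arm:
  commands: [0,-3.1,0.5,0,0,0,255,0,-6.1,0.8,0,0,0,255,0,-9.2,0.9,0,0,0,255,0,-12.3,0.9,0,0,0,255,0,-15.4,0.7,0,0,0,255,0,-18.5,0.4,0,0,0,255,0,-21.6,0,0,0,0,255,0,-24.6,-0.6,0,0,0,255,0,-27.6,-1.4,0,0,0,255,0,-30.6,-2.3,0,0,0,255,0,-33.5,-3.3,0,0,0,255,0,-33.5,-3.3,0,0,0,255]

```text
t: 12.05
tool_pos: [0.5811, 0.1507, 0.1691]
ee_rot: [[-0.0, 0.23, 0.973], [-0.0, 0.973, -0.23], [-1.0, -0.0, -0.0]]
wrist_force: [-0.7, -1.1, 2.5]
opening: 0.0001
```

Call:
move_arm:
  commands: [0,-2.8,-1.2,0,0,0,255,0,-5.7,-2.5,0,0,0,255,0,-8.4,-3.9,0,0,0,255,0,-11.1,-5.4,0,0,0,255,0,-13.7,-7.1,0,0,0,255,0,-16.2,-8.9,0,0,0,255,0,-18.6,-10.9,0,0,0,255,0,-20.9,-12.9,0,0,0,255,0,-23.2,-15,0,0,0,255,0,-25.3,-17.3,0,0,0,255,0,-27.3,-19.6,0,0,0,255,0,-27.3,-19.6,0,0,0,255]

```text
t: 13.25
tool_pos: [0.5556, 0.1289, 0.1691]
ee_rot: [[-0.0, 0.23, 0.973], [0.0, 0.973, -0.23], [-1.0, 0.0, -0.0]]
wrist_force: [-0.5, 0.6, -0.8]
opening: 0.0002
```

```bash
python3 look.py
```

```text
13.25 [0.5556 0.1289 0.1691] [-0.4852  0.6007 -0.7547]
scene [('b', [349.9, 172.8], 45), ('b', [377.5, 183.9], 98), ('b', [326.5, 219.5], 32), ('b', [359.5, 231.5], 34), ('y', [385.4, 212.8], 33)]
side [('b', [249.4, 175.1], 9), ('b', [305.9, 177.4], 22), ('b', [260.6, 188.8], 49), ('b', [288.8, 192.1], 18), ('y', [296.3, 161.6], 14)]
```

Tab 3 is down as well (104 to 32 px), so on over tab 4.

Call:
move_arm:
  commands: [0,-1.9,-2.5,0,0,0,255,0,-3.7,-5,0,0,0,255,0,-5.3,-7.6,0,0,0,255,0,-6.9,-10.3,0,0,0,255,0,-8.3,-13,0,0,0,255,0,-9.6,-15.9,0,0,0,255,0,-10.7,-18.7,0,0,0,255,0,-11.7,-21.7,0,0,0,255,0,-12.6,-24.6,0,0,0,255,0,-13.3,-27.7,0,0,0,255,0,-13.8,-30.7,0,0,0,255,0,-13.8,-30.7,0,0,0,255]

```text
t: 14.55
tool_pos: [0.5223, 0.1228, 0.1691]
ee_rot: [[-0.001, 0.23, 0.973], [0.0, 0.973, -0.23], [-1.0, -0.0, -0.001]]
wrist_force: [-1.0, -0.8, 2.8]
opening: 0.0002
```

Call:
move_arm:
  commands: [0,-0.5,-3.1,0,0,0,255,0,-0.8,-6.1,0,0,0,255,0,-0.9,-9.2,0,0,0,255,0,-0.9,-12.3,0,0,0,255,0,-0.7,-15.4,0,0,0,255,0,-0.4,-18.5,0,0,0,255,0,0,-21.6,0,0,0,255,0,0.6,-24.6,0,0,0,255,0,1.4,-27.6,0,0,0,255,0,2.3,-30.6,0,0,0,255,0,3.3,-33.5,0,0,0,255,0,3.3,-33.5,0,0,0,255]

```text
t: 15.75
tool_pos: [0.4907, 0.1339, 0.1691]
ee_rot: [[-0.0, 0.229, 0.973], [0.0, 0.973, -0.229], [-1.0, 0.0, -0.0]]
wrist_force: [0.5, 0.1, 0.4]
opening: -0.0005
```

```bash
python3 look.py
```

```text
15.75 [0.4907 0.1339 0.1691] [0.5161 0.0947 0.3851]
scene [('b', [339.6, 175.1], 9), ('b', [351.5, 174.5], 8), ('b', [377.5, 183.9], 98), ('b', [320.1, 190.0], 27), ('b', [326.5, 219.5], 32), ('b', [359.5, 231.5], 34), ('y', [385.4, 212.7], 34)]
side [('b', [270.8, 157.3], 30), ('b', [305.8, 177.6], 20), ('b', [260.2, 189.0], 21), ('b', [288.8, 192.1], 18), ('y', [295.3, 161.0], 22)]
```

Tab 4 is down (98 to 27 px), so on over tab 5.

Call:
move_arm:
  commands: [0,1.2,-2.8,0,0,0,255,0,2.5,-5.7,0,0,0,255,0,3.9,-8.4,0,0,0,255,0,5.4,-11.1,0,0,0,255,0,7.1,-13.7,0,0,0,255,0,8.9,-16.2,0,0,0,255,0,10.9,-18.6,0,0,0,255,0,12.9,-20.9,0,0,0,255,0,15,-23.2,0,0,0,255,0,17.3,-25.3,0,0,0,255,0,19.6,-27.3,0,0,0,255,0,19.6,-27.3,0,0,0,255]

```text
t: 17.05
tool_pos: [0.4687, 0.1594, 0.1691]
ee_rot: [[-0.0, 0.229, 0.973], [0.001, 0.973, -0.229], [-1.0, 0.0, -0.0]]
wrist_force: [-0.7, 1.0, 2.3]
opening: -0.0001
```

Call:
move_arm:
  commands: [0,2.5,-1.9,0,0,0,255,0,5,-3.7,0,0,0,255,0,7.6,-5.3,0,0,0,255,0,10.3,-6.9,0,0,0,255,0,13,-8.3,0,0,0,255,0,15.9,-9.6,0,0,0,255,0,18.7,-10.7,0,0,0,255,0,21.7,-11.7,0,0,0,255,0,24.6,-12.6,0,0,0,255,0,27.7,-13.3,0,0,0,255,0,30.7,-13.8,0,0,0,255,0,30.7,-13.8,0,0,0,255]

```text
t: 18.25
tool_pos: [0.4626, 0.1923, 0.1691]
ee_rot: [[0.0, 0.229, 0.973], [0.0, 0.973, -0.229], [-1.0, 0.0, -0.0]]
wrist_force: [-0.7, -0.3, -0.7]
opening: -0.0001
```

```bash
python3 look.py
```

```text
18.25 [0.4626 0.1923 0.1691] [-0.7233 -0.3228 -0.6527]
scene [('b', [346.0, 172.8], 28), ('b', [377.5, 183.9], 98), ('b', [320.1, 190.0], 27), ('b', [326.5, 219.5], 32), ('b', [359.5, 231.5], 34), ('y', [385.4, 212.9], 35)]
side [('b', [269.1, 157.7], 45), ('b', [250.8, 171.6], 18), ('b', [305.6, 177.4], 20), ('b', [260.2, 189.0], 21), ('b', [288.8, 192.1], 18), ('y', [295.3, 161.0], 22)]
```

Tab 5 is down (99 to 28 px). The last segment goes onto tab 6, then I'll lift straight off.

Call:
move_arm:
  commands: [0,3.1,-0.5,0,0,0,255,0,6.1,-0.8,0,0,0,255,0,9.2,-0.9,0,0,0,255,0,12.3,-0.9,0,0,0,255,0,15.4,-0.7,0,0,0,255,0,18.5,-0.4,0,0,0,255,0,21.6,0,0,0,0,255,0,24.6,0.6,0,0,0,255,0,27.6,1.4,0,0,0,255,0,30.6,2.3,0,0,0,255,0,33.5,3.3,0,0,0,255,0,33.5,3.3,0,0,0,255]

```text
t: 19.55
tool_pos: [0.4737, 0.2243, 0.1691]
ee_rot: [[0.0, 0.229, 0.973], [0.001, 0.973, -0.229], [-1.0, 0.001, 0.0]]
wrist_force: [0.8, 1.2, 1.2]
opening: -0.0002
```

Call:
move_arm:
  commands: [-2,0,0,0,0,0,255,-8,0,0,0,0,0,255,-20,0,0,0,0,0,255,-38,0,0,0,0,0,255,-58,0,0,0,0,0,255,-78,0,0,0,0,0,255,-98,0,0,0,0,0,255,-115,0,0,0,0,0,255,-128,0,10,0,0,0,255,-134,0,25,0,0,0,255,-134,0,40,0,0,0,255,-134,0,45,0,0,0,255]

```text
t: 20.75
tool_pos: [0.5183, 0.2131, 0.3042]
ee_rot: [[0.001, 0.23, 0.973], [0.0, 0.973, -0.23], [-1.0, 0.001, 0.001]]
wrist_force: [0.0, 0.5, 0.0]
opening: 0.0
```

```bash
python3 look.py e
python3 - <<'E'
from h import *
f=robot.grab_frame("side"); p=pail(f,(235,145,325,225),.0965); print(p["c"],p["yaw"],p["area"])
f=robot.grab_frame("scene");b=blobs(f,(300,155,405,260),8); P=ray(f,[x for k in b for x,_ in b[k]],.0965); print(P.mean(0))
E
```

```text
20.75 [0.5183 0.2131 0.3042] [0.0147 0.4575 0.0076]
scene [('b', [346.0, 172.8], 28), ('b', [377.8, 183.8], 29), ('b', [320.1, 190.0], 27), ('b', [326.5, 219.5], 32), ('b', [359.5, 231.5], 34), ('y', [385.4, 212.9], 35)]
side [('b', [268.7, 158.0], 17), ('b', [250.8, 171.6], 18), ('b', [305.8, 177.4], 21), ('b', [260.2, 189.0], 21), ('b', [288.8, 192.1], 18), ('y', [295.3, 161.0], 22)]
[0.5240616  0.18730928] 85.92703857546071 [22, 17, 18, 22, 21, 18]
[0.52932063 0.18887902]
```

View pics/e.png

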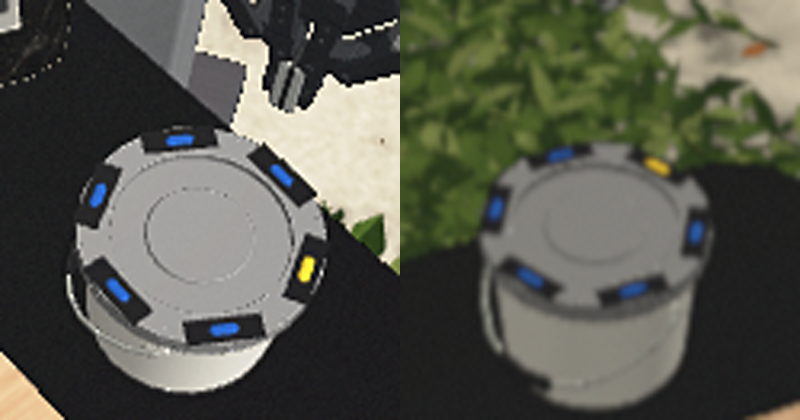

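Both views show all six tabs sunk to the same small stub, the pail where it was and the gripper clear of it. I'm handing in.

```bash
python3 -c "
from cell import robot; print(robot.hand_in())"
```

```text
the job is handed in; nothing more can be done
None
```

I pressed the yellow tab down to its stop, then slid the closed fingertips clockwise round the rim over tabs 2 to 6. I lifted straight off and handed in; the last reading before that was 20.75 s of the 70 s allowed.

- **Tabs:** in the scene view each tab's coloured patch shrank as it was passed, from 97–104 px standing to 27–35 px after. In the last pictures all six look equally sunk. I had no direct reading of how far each tab was pressed.
- **Pail:** its tabs stayed within about 1 px of their starting places in both fixed cameras, with the same turn (about 86°). I saw no tipping.
- **Force:** readings were 5.6 N at most when finding the stop and under 3 N while sliding. They came only at the end of each move, so a brief higher force in between would not have shown.
- **Bystanders:** no move went near them, but I did not measure them again at the end.
- **Disagreement:** the cameras put the pail's centre up to about 6.5 mm apart. I used a middle value, which kept the tip on the tabs.

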